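Open a push-and-turn bottle in the one-handed opening stand

TASK

Stand the square white bottle, cap still on, fully down in the square pocket of the opening stand so that it cannot turn. Then open its child-safe cap: press the cap down, turn it about a sixth to a quarter turn anticlockwise (seen from above) until it is free, and lift it straight up. Finish while still holding the cap in the gripper, level and still, about 5 cm clear above the neck, with the bottle left standing in the stand and the other things on the worktop left where they are.

Things in the scene. Friction and masses are not known exactly. Their poses are not given: they have to be found in the camera images.
- bottle: Loose white plastic bottle, plain paper label on its -x face: square body 50 x 50 x 66 mm, shoulder to z = 74 mm, round neck 24 mm across up to z = 101 mm; about 0.3 kg, upright on the worktop at first. Origin at the centre of its underside, z up, x and y square to its sides; any quarter turn fits the stand. Lifted by the closed cap it hangs on it, upright within a few degrees.
- neck_top (a point): Centre of the top of the bottle's neck, 101 mm above the bottle's underside.
- cap: Loose grey push-and-turn cap: round, ribbed, 44 mm across, 28 mm high, raised bar across its top along its x; 30 g. Origin at the centre of its lower rim, z up. Closed: origin 84 mm above the bottle's underside, rim 10 mm above the shoulder, its x along the bottle's x. Can be gripped round its side from above, in any direction; inside hooks hold it under two lugs of the neck.
- cap_top (a point): Centre of the cap's top, 28 mm above its rim. A spring pushes the cap up with 7 N. It cannot turn until pressed down over 4 mm (10 N); it bottoms at 8 mm (12 N, then rigid). Kept down and turned 50 to 130 degrees anticlockwise from above, relative to the bottle, it is free and lifts straight off; clockwise is blocked. In the stand the bottle turns about 5 degrees before the pocket stops it.
- stand: Opening stand fixed to the worktop: a grey plastic block 80 x 80 mm, top at z = 40 mm, with a square pocket 54 x 54 mm wide and 30 mm deep, its mouth bevelled by 6 mm all round. Origin at the centre of its underside on the worktop, z up, x and y square to its sides.
- stand_floor (a point): Centre of the pocket's floor, 10 mm above the worktop; the underside of the bottle rests here when it is fully down.
- candle: Bystander: stub of candle in a low tin, 55 mm across, 20 mm high; origin under its centre.
- zinc_lid: Bystander: zinc jar lid lying open side up, white inside, 74 mm across, 24 mm high; origin under its centre.
- shaker: Bystander: glass shaker with a domed metal top, 44 mm across, 90 mm high; origin under its centre.
- stamp: Bystander: turned wooden stamp with a knob, 60 mm across, 66 mm high; origin under its centre.
- vial: Bystander: small glass bottle with a cork, 42 mm across, 100 mm high; origin under its centre.
- spice: Bystander: spice jar with a dark lid, 44 mm across, 105 mm high; origin under its centre.
Not all that is in view belongs to the job. What is shaped like the cap but black or turquoise is not meant.

How it is judged:
By the outcome, as a careful person would: the job done as asked, in the order asked, and still so for the second after the job is handed in, while the arm keeps its last pose, push and grip.
It also fails if it takes over 42 s, if anything falls off the work surface, if the arm or the gripper's body presses on something with over 40 N, if the wrist force passes 120 N, or if a joint passes its speed limit or range.

ROBOT

A 6-joint arm with a two-finger parallel gripper is mounted at the origin on a cart in front of the work surface, level with it; the furniture and walls round the work are solid. World frame = base frame: x ahead of the robot, y to its left, z up, the work surface at z = 0. Lengths are in m, angles in rad, forces in N, time in s.
With the tool pointing down it reaches from about 0.375 to 0.975 m from the base axis. Payload 3.8 kg.
Tool frame: the origin (TCP) lies on the centre line of the jaws, within the pads' length; the fingertips stand 14 mm ahead of it and the grasp point (between the pads) lies 5 mm behind it; z points along the fingers, y is the line along which they close (so a half turn about z gives the same grasp; the last joint's range is limited). The gripper opens to 88 mm and grips with 3 to 60 N. Pads are 18 mm wide; open, the fingers measure 123 mm over their backs; the gripper's body (75 mm by 187 mm) begins 45 mm behind the grasp point.
Start: joints at [1.224, 0.264, 1.604, -0, 1.274, -0.037], TCP at [0.206, 0.643, 0.253] pointing down, gripper open.
Joint ranges: [-2.63, 2.63], [-0.94, 2.18], [0.31, 2.57], [-1.31, 4.45], [0, 2.66], [-2.55, 2.55]. Speed limits (rad/s): [2.57, 2.57, 3.14, 3.14, 3.14, 3.14].

INTERFACE

Orientations are given as a 3x3 rotation matrix whose columns are the frame's x, y, z axes.
In Python, from plant import * gives the robot as it stands. The module is installed in compiled form; this text tells all that it offers.
- The arm moves only by the tool step_arm, never from a script. Its argument "series" is a list of rows, each a list of 2 entries, a list of its own where there are three numbers: the shift along the tool's x, y, z in mm, then the turn about the tool's z in degrees. A call has 1 to 8 rows; each row is the pose to reach, as a shift and turn from the pose commanded when the call began, along the tool's axes at that moment; what a row does not reach only later rows make up. A row lasts 1/10 s, in which the tool goes at most 50 mm and 8.59 degrees, less where a joint would pass 70% of its speed; a pose out of reach is approached as far as the arm can. A call with a gripper value outside its range is refused whole. "fingers" is the opening, from 0 (shut) to 1 (fully open), set as the call begins (left out, the last holds). The fingers move at their own pace and stop on an object; "newtons" is the grip in N (left out, the last holds). Time passes only in rows, so rows that repeat a pose let the fingers close. It gives the time, the measured TCP pose, the force, the opening and the grip force at its end, in the units of the state.
- get_state(): the state, without advancing time (a new reading comes with each control period).
- read_camera(name): name is "side" or "top"; returns a dict with "image" (384x512x3 uint8, red, green, blue), "depth" (384x512 float32, m along the optical axis (not along the pixel's ray), 0 where there is no reading), "camera_matrix" (3x3 intrinsics, pixels), "rvec" (rotation vector, rad) and "tvec" (3), from world to camera coordinates, as OpenCV has them. Camera axes: x right, y down, z forward; pixel columns grow to the right and rows downward; lengths in m; the calibration is good to about 2 mm. A picture is of the moment at which its call begins.
- close_job(): hands the job in; it is judged then, once.
The state is a dict: "t": time; "qpos": joint angles; "qvel": joint speeds; "tau": joint torques, N m; "tcp_pos": TCP position; "orientation": TCP orientation; "force": force on the tool from outside, world axes, zero at the start; "wrist_torque": the same for the moment, N m; "finger_gap": finger opening in m; "gripper_force": force on a finger pad.
Only numpy, scipy, OpenCV 4.12 (cv2) and the standard library are available. Lean on these libraries where they do the work, as an engineer would, in place of code of your own. Each camera call takes 0.05 s, during which the arm holds its last target. There are 200 camera calls.

## Working session

There is one attempt and no reset: what is moved stays moved. The work goes in short steps, Python scripts to look and compute and a tool call to move; the robot and the scene stay as the last step left them, time stands still between calls to the robot, and variables do not carry over. Pictures are saved under pics/ and viewed, at most 10 in all, crops included, and the job is handed in when it is done.

Besides the shell and the picture viewer there is one more tool, called after ">>>" in YAML: its name, and indented under it one key for each argument. step_arm: Moves the arm, as the interface text tells. Its arguments: {"type":"object","properties":{"series":{"type":"array","items":{"type":"array"}},"fingers":{"type":"number"},"newtons":{"type":"number"}},"required":["series"]}

```bash
mkdir -p pics; cat > h.py <<'E'
from plant import *
import numpy as np, cv2
def cam(n):
    c=read_camera(n); c['R']=cv2.Rodrigues(np.array(c['rvec'],float))[0]; return c
def world(c,u,v,d=None):
    K=np.array(c['camera_matrix'])
    if d is None: d=c['depth'][int(round(v)),int(round(u))]
    p=np.linalg.inv(K)@[u,v,1]*d
    return c['R'].T@(p-np.array(c['tvec']).ravel())
def cloud(c):
    K=np.array(c['camera_matrix']);d=c['depth'];v,u=np.mgrid[:d.shape[0],:d.shape[1]]
    p=np.stack([(u-K[0,2])/K[0,0]*d,(v-K[1,2])/K[1,1]*d,d],-1)
    return (p-np.array(c['tvec']).ravel())@c['R']
def proj(c,P):
    return cv2.projectPoints(np.array(P,float).reshape(-1,3),np.array(c['rvec'],float),np.array(c['tvec'],float),np.array(c['camera_matrix']),None)[0].reshape(-1,2)
E
python3 - <<'E'
from h import *
for n in('side','top'):
    c=cam(n); cv2.imwrite(f'pics/{n}0.png',cv2.resize(c['image'][:,:,::-1],(768,576),interpolation=cv2.INTER_CUBIC))
    np.savez(f'{n}0.npz',**c)
    print(n,(-c['R'].T@np.array(c['tvec']).ravel()).round(3),c['R'][2].round(2))
s=get_state();print(s['t'],s['tcp_pos'],s['orientation'],s['force'],s['finger_gap'])
E
```

```text
side [ 0.354 -1.061  0.8  ] [ 0.16  0.77 -0.62]
top [ 0.366 -0.207  1.032] [ 0.18  0.03 -0.98]
0.1 [0.20560577 0.64229957 0.25153165] [[-9.52393266e-01  3.04871526e-01 -6.47480795e-04]
 [ 3.04872211e-01  9.52391418e-01 -1.87695062e-03]
 [ 4.44263518e-05 -1.98499403e-03 -9.99998029e-01]] [ 0.69746225  0.0664154  -0.43495528] 0.0884157234528444
```

View pics/top0.png

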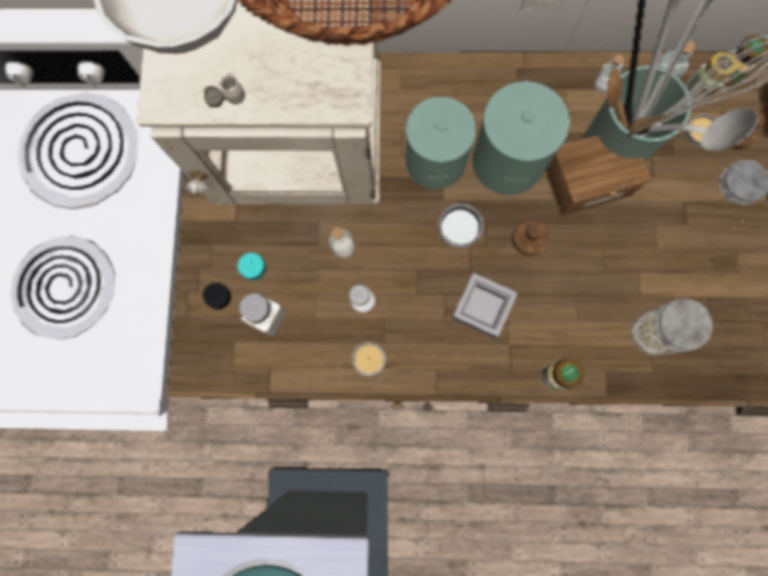

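View pics/side0.png

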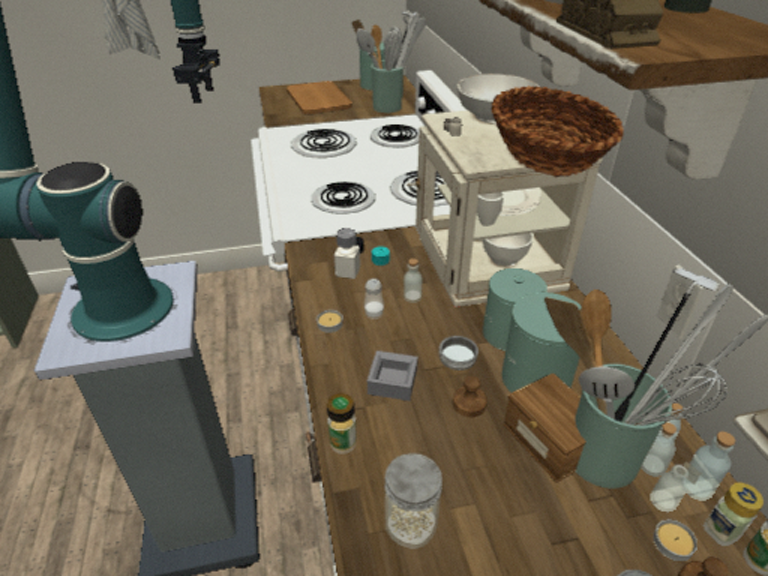

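Top picture: the bottle with the grey cap is at (256,310) and the stand at (485,305). The cap-like candidates are black at (217,295), turquoise at (251,265), and the grey one on the square white body at (254,306). The grey one fits the description; I'll check it in a crop.

```bash
cat > m.py <<'E'
from h import *
def rect(P):
    r=cv2.minAreaRect((P[:,:2]*1000).astype(np.float32)); return np.round(r[0],1),np.round(r[1],1),round(r[2],1)
C={n:cam(n) for n in('top','side')}
t=C['top']; W=cloud(t); S=cloud(C['side'])
def near(A,p,r,z0,z1):
    m=(np.hypot(A[...,0]-p[0],A[...,1]-p[1])<r)&(A[...,2]>z0)&(A[...,2]<z1); return A[m]
E
python3 - <<'E'
from m import *
b=world(t,170,204); s=world(t,323,203); print('cap px',b.round(4),'stand floor px',s.round(4))
for n,A in(('top',W),('side',S)):
    P=near(A,b,.05,.09,.16); print(n,'cap z pct',np.percentile(P[:,2],[5,50,95,99]).round(4),len(P)); 
    P=P[P[:,2]>np.percentile(P[:,2],60)-.004]; print(P.mean(0).round(4),rect(P), cv2.minEnclosingCircle((P[:,:2]*1000).astype(np.float32)))
    P=near(A,b,.06,.055,.08); print(' shoulder',rect(P),np.median(P[:,2]),len(P))
    P=near(A,s,.07,.034,.047); print(' stand',rect(P),np.median(P[:,2]),len(P))
    P=near(A,s,.03,.0,.02); print(' floor',P.mean(0).round(4) if len(P) else 0,len(P))
i=t['image'][:,:,::-1]; j=C['side']['image'][:,:,::-1]
a=cv2.resize(i[170:230,130:210],(400,300),interpolation=cv2.INTER_CUBIC)
e=cv2.resize(i[175:235,285:365],(400,300),interpolation=cv2.INTER_CUBIC)
f=cv2.resize(j[145:205,200:280],(400,300),interpolation=cv2.INTER_CUBIC)
g=cv2.resize(j[220:280,220:300],(400,300),interpolation=cv2.INTER_CUBIC)
cv2.imwrite('pics/crop1.png',np.vstack([np.hstack([a,e]),np.hstack([f,g])]))
E
```

```text
cap px [0.5089 0.0149 0.1118] stand floor px [ 0.5314 -0.3553  0.0126]
top cap z pct [0.0991 0.1115 0.1142 0.1148] 312
[0.5074 0.0173 0.1118] (array([507.7,  17.7]), array([43.5, 42. ]), 79.6) ((507.177001953125, 17.533714294433594), 22.00252914428711)
 shoulder (array([507.8,  17.1]), array([50.8, 49.3]), 64.5) 0.06460812886694388 147
 stand (array([ 528.3, -352.7]), array([80.1, 80.7]), 65.0) 0.03922438297263018 547
 floor [ 0.531  -0.3552  0.01  ] 382
side cap z pct [0.0921 0.1111 0.1155 0.1164] 144
[0.5119 0.0156 0.1131] (array([512.,  17.]), array([41.1, 43.5]), 37.6) ((512.9893188476562, 16.630029678344727), 22.952558517456055)
 shoulder (array([512.2,  15.5]), array([51.1, 48.7]), 61.8) 0.06645105237727242 126
 stand (array([ 532.1, -351.6]), array([83.8, 80.8]), 65.8) 0.039948750828130986 398
 floor [ 0.5346 -0.343   0.0113] 120
```

View pics/crop1.png

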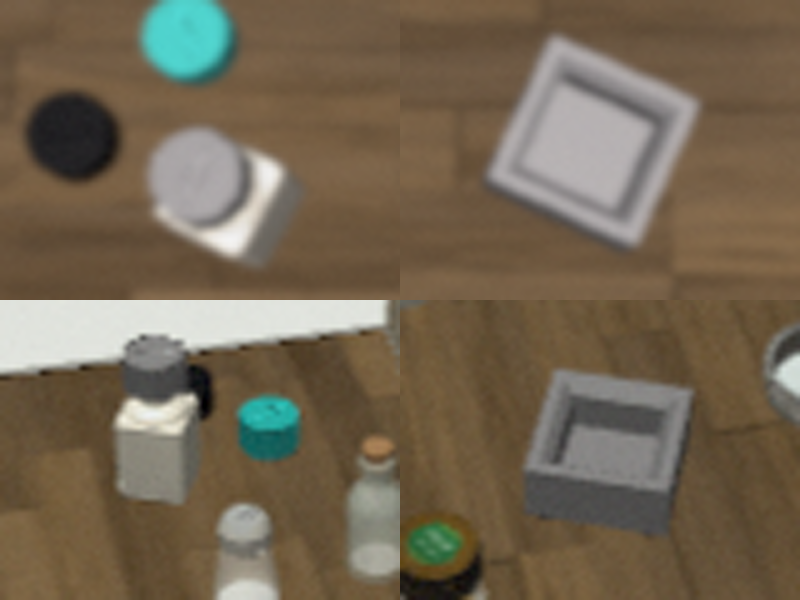

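The crop confirms it: the grey cap sits on the square white bottle, and the black and turquoise ones lie loose beside it. The heights check out (cap top 0.112, stand 0.040, floor 0.010). The cap is at about (0.5095, 0.017) and the stand at (0.530, -0.352), with both yaws near 65° mod 90. I'm moving above the bottle.

>>> step_arm:
  series:
    - [[-240,-250,0],68]
    - [[-240,-250,0],68]
    - [[-240,-250,0],68]
    - [[-240,-250,0],68]
    - [[-240,-250,0],68]
    - [[-240,-250,0],68]
    - [[-240,-250,0],68]
    - [[-240,-250,0],68]
  fingers: 1
  newtons: 30

```text
t: 1.0
tcp_pos: [0.3599, 0.3271, 0.2526]
orientation: [[-0.063, 0.998, 0.001], [0.998, 0.063, -0.002], [-0.002, 0.001, -1.0]]
force: [-1.3, 1.3, 0.3]
finger_gap: 0.0881
gripper_force: 0.0
```

```bash
cat > s.py <<'E'
import sys
from h import *
# usage: s.py x y z yaw(of tool y axis, deg): prints needed shift in tool axes
s=get_state();R=np.array(s['orientation']);p=np.array(s['tcp_pos'])
yaw=np.degrees(np.arctan2(R[1,1],R[0,1]))
print('t',round(s['t'],2),'p',p.round(4),'yaw',round(yaw,2),'tilt',R[2,:2].round(4),'F',np.round(s['force'],1),'q',np.round(s['qpos'],2),'gap',round(s['finger_gap'],4),round(float(np.max(s['gripper_force'])),1))
if len(sys.argv)>3:
    a=list(map(float,sys.argv[1:])); print('shift mm',(R.T@(np.array(a[:3])-p)*1000).round(1),'turn',round(-((a[3]-yaw+180)%360-180),1) if len(a)>3 else '')
E
python3 s.py .5095 .017 .25 -65
```

```text
t 1.0 p [0.3599 0.3271 0.2526] yaw 3.6 tilt [-0.002   0.0007] F [-1.3  1.3  0.3] q [ 0.69 -0.1   1.99 -0.    1.25  0.63] gap 0.0881 0.0
shift mm [-318.9  129.9    3.4] turn 68.6
```

>>> step_arm:
  series:
    - [[-319,130,3],68.6]
    - [[-319,130,3],68.6]
    - [[-319,130,3],68.6]
    - [[-319,130,3],68.6]
    - [[-319,130,3],68.6]
    - [[-319,130,3],68.6]
    - [[-319,130,3],68.6]
    - [[-319,130,3],68.6]

```text
t: 1.8
tcp_pos: [0.5132, 0.0185, 0.2497]
orientation: [[0.906, 0.422, 0.001], [0.422, -0.906, -0.002], [0.0, 0.002, -1.0]]
force: [-0.3, -0.0, -0.6]
finger_gap: 0.0882
gripper_force: 0.0
```

>>> step_arm:
  series:
    - [[0,0,0],0]
    - [[0,0,40],0]
    - [[0,0,80],0]
    - [[0,0,110],0]
    - [[0,0,110],0]

```text
t: 2.3
tcp_pos: [0.5068, 0.0241, 0.1349]
orientation: [[0.899, 0.437, -0.01], [0.437, -0.899, 0.0], [-0.009, -0.005, -1.0]]
force: [-0.3, -0.3, -0.4]
finger_gap: 0.0879
gripper_force: 0.0
```

```bash
python3 s.py .5095 .017 .101 -65; python3 - <<'E'
from m import *
i=t['image'][:,:,::-1]; j=C['side']['image'][:,:,::-1]
a=cv2.resize(i[160:240,120:220],(400,320),interpolation=cv2.INTER_CUBIC)
f=cv2.resize(j[120:200,180:280],(400,320),interpolation=cv2.INTER_CUBIC)
cv2.imwrite('pics/crop2.png',np.hstack([a,f]))
E
```

```text
t 2.3 p [0.5068 0.0241 0.1349] yaw -64.08 tilt [-0.009  -0.0046] F [-0.3 -0.3 -0.4] q [-0.    0.06  2.07  0.    1.02  1.12] gap 0.0879 0.0
shift mm [-0.4  7.7 33.9] turn 0.9
```

View pics/crop2.png

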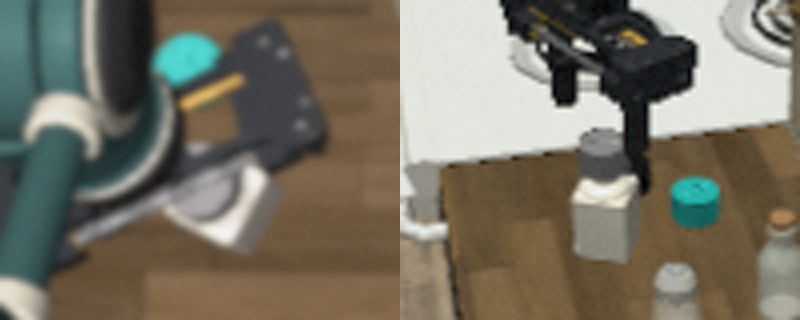

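Crop: in the side view the jaw tips at (565,105) and (640,190) straddle the grey cap at (605,145). The pose is off by a few mm, so I'll let it settle.

>>> step_arm:
  series:
    - [[0,0,0],0]
    - [[0,0,0],0]
    - [[0,0,0],0]

```text
t: 2.7
tcp_pos: [0.5127, 0.0232, 0.1416]
orientation: [[0.901, 0.433, 0.003], [0.433, -0.901, 0.0], [0.003, 0.001, -1.0]]
force: [0.5, 0.1, 0.3]
finger_gap: 0.0877
gripper_force: 0.0
```

```bash
python3 s.py .5095 .017 .101 -65
```

```text
t 2.7 p [0.5127 0.0232 0.1416] yaw -64.31 tilt [0.003  0.0014] F [0.5 0.1 0.3] q [-0.    0.06  2.06  0.    1.02  1.12] gap 0.0877 0.0
shift mm [-5.7  4.2 40.5] turn 0.7
```

>>> step_arm:
  series:
    - [[-4,4,15],0.7]
    - [[-5,4,30],0.7]
    - [[-5.5,4,40],0.7]
    - [[-5.5,4,40],0.7]
    - [[-5.5,4,40],0.7]

```text
t: 3.2
tcp_pos: [0.5085, 0.0172, 0.1001]
orientation: [[0.907, 0.422, 0.0], [0.422, -0.907, 0.0], [0.0, 0.0, -1.0]]
force: [1.0, 0.3, -0.5]
finger_gap: 0.0883
gripper_force: 0.0
```

```bash
python3 s.py .5095 .017 .101 -65
```

```text
t 3.2 p [0.5085 0.0172 0.1001] yaw -65.05 tilt [0.0003 0.0001] F [ 1.   0.3 -0.5] q [-0.02  0.1   2.1   0.    0.94  1.12] gap 0.0883 0.0
shift mm [ 0.8  0.6 -0.9] turn -0.0
```

>>> step_arm:
  series:
    - [[0,0,0],0]
    - [[0,0,0],0]
    - [[0,0,0],0]
    - [[0,0,0],0]
    - [[0,0,0],0]
    - [[0,0,0],0]
  fingers: 0
  newtons: 45

```text
t: 3.8
tcp_pos: [0.5081, 0.0175, 0.0999]
orientation: [[0.907, 0.421, -0.0], [0.421, -0.907, 0.001], [0.0, -0.001, -1.0]]
force: [-1.3, 3.3, 1.1]
finger_gap: 0.0426
gripper_force: 45.3
```

>>> step_arm:
  series:
    - [[0,0,-15],0]
    - [[0,0,-40],0]
    - [[0,0,-70],0]
    - [[0,0,-100],0]
    - [[0,0,-130],0]
    - [[0,0,-145],0]
    - [[0,0,-145],0]
    - [[0,0,-145],0]

```text
t: 4.6
tcp_pos: [0.5074, 0.0171, 0.2432]
orientation: [[0.907, 0.422, -0.002], [0.422, -0.907, -0.0], [-0.002, -0.001, -1.0]]
force: [-1.0, 0.0, -4.9]
finger_gap: 0.0425
gripper_force: 45.7
```

```bash
python3 s.py .530 -.352 .245 -65
```

```text
t 4.6 p [0.5074 0.0171 0.2432] yaw -65.05 tilt [-0.0019 -0.0009] F [-1.   0.  -4.9] q [-0.02 -0.05  1.97 -0.    1.23  1.12] gap 0.0425 45.7
shift mm [-135.2  344.2   -1.9] turn -0.1
```

>>> step_arm:
  series:
    - [[-4,10,0],0]
    - [[-12,30,0],0]
    - [[-22,57,0],0]
    - [[-34,86,0],0]
    - [[-46,118,0],0]
    - [[-58,150,0],0]
    - [[-70,180,0],0]
    - [[-82,210,0],0]

```text
t: 5.4
tcp_pos: [0.521, -0.2096, 0.2423]
orientation: [[0.907, 0.421, -0.004], [0.421, -0.907, 0.001], [-0.003, -0.003, -1.0]]
force: [1.4, 0.2, -4.3]
finger_gap: 0.0425
gripper_force: 45.0
```

>>> step_arm:
  series:
    - [[-12,30,0],0]
    - [[-22,57,0],0]
    - [[-32,82,0],0]
    - [[-40,102,0],0]
    - [[-47,118,0],0]
    - [[-51,128,0],0]
    - [[-53,134,0],0]
    - [[-53,134,0],0]

```text
t: 6.2
tcp_pos: [0.531, -0.352, 0.2445]
orientation: [[0.907, 0.422, -0.0], [0.422, -0.907, 0.0], [-0.0, -0.0, -1.0]]
force: [-0.0, 0.9, -4.2]
finger_gap: 0.0426
gripper_force: 45.0
```

>>> step_arm:
  series:
    - [[0,0,0],0]
    - [[0,0,0],0]
    - [[0,0,0],0]
    - [[0,0,0],0]

```text
t: 6.6
tcp_pos: [0.531, -0.3512, 0.2449]
orientation: [[0.906, 0.422, 0.0], [0.422, -0.906, -0.0], [0.0, 0.0, -1.0]]
force: [-0.0, -0.4, -4.1]
finger_gap: 0.0428
gripper_force: 45.0
```

```bash
python3 s.py .5285 -.352 .245 -65; python3 - <<'E'
from m import *
s=[.530,-.352]
i=t['image'][:,:,::-1]; j=C['side']['image'][:,:,::-1]
for n,A in(('top',W),('side',S)):
    for z0,z1 in((.13,.18),(.145,.2),(.2,.213)):
        P=near(A,s,.05,z0,z1); print(n,z0,len(P),rect(P) if len(P)>3 else '',P[:,2].min().round(3) if len(P) else '')
    P=near(A,s,.07,.034,.047); print(' stand',rect(P),len(P))
a=cv2.resize(i[150:240,280:380],(400,360),interpolation=cv2.INTER_CUBIC)
f=cv2.resize(j[150:270,210:310],(400,480),interpolation=cv2.INTER_CUBIC)[:360]
f=cv2.resize(j[170:290,200:320],(480,480),interpolation=cv2.INTER_CUBIC)
a=cv2.copyMakeBorder(a[:,:300],0,120,0,0,cv2.BORDER_CONSTANT)
cv2.imwrite('pics/crop3.png',np.hstack([a,f]))
E
```

```text
t 6.6 p [ 0.531  -0.3512  0.2449] yaw -65.01 tilt [0.0001 0.0001] F [-0.  -0.4 -4.1] q [-0.62  0.2   1.7   0.    1.24  0.51] gap 0.0428 45.0
shift mm [-2.6 -0.3 -0.1] turn -0.0
top 0.13 11 (array([ 512.9, -340.7]), array([47.9,  2.7]), 53.2) 0.154
top 0.145 29 (array([ 510.5, -339.8]), array([49.2,  9.2]), 55.0) 0.154
top 0.2 18 (array([ 509.3, -345.4]), array([49.6, 14.4]), 82.7) 0.203
 stand (array([ 530. , -353.5]), array([89. , 46.9]), 54.0) 85
side 0.13 195 (array([ 537.3, -367.5]), array([64.9, 33.2]), 12.8) 0.147
side 0.145 331 (array([ 537.3, -367.5]), array([64.9, 33.2]), 12.8) 0.147
side 0.2 136 (array([ 532.1, -357.3]), array([39.1, 50.3]), 65.1) 0.2
 stand (array([ 531.8, -351.8]), array([83.9, 80.6]), 65.8) 389
```

View pics/crop3.png

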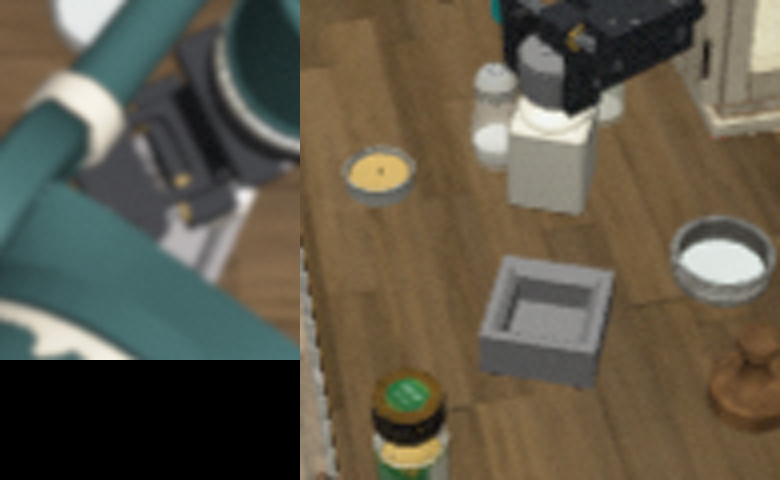

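The bottle hangs upright over the stand (bottle at (555,150), stand at (548,320) in the crop). I'll compare the visible faces of each in the same camera to get the offset and yaw.

```bash
cat > f.py <<'E'
from m import *
def fit(A,p,r,z0,z1,half):
    P=near(A,p,r,z0,z1)
    out=[]
    # ransac vertical planes, two faces
    for th0 in (-65,-155):
        best=None
        for th in np.arange(th0-8,th0+8.1,.5):
            n=np.array([np.cos(np.radians(th)),np.sin(np.radians(th))]); d=P[:,:2]@n
            for off in np.arange(d.max()-.012,d.max()+.001,.0005):
                k=(np.abs(d-off)<.0012).sum()
                if best is None or k>best[0]: best=(k,th,off)
        # refine
        k,th,off=best; n=np.array([np.cos(np.radians(th)),np.sin(np.radians(th))])
        Q=P[np.abs(P[:,:2]@n-off)<.0025]; m=Q[:,:2].mean(0); u,s,v=np.linalg.svd(Q[:,:2]-m); nn=v[1]*np.sign(v[1]@n)
        out.append((len(Q),round(np.degrees(np.arctan2(nn[1],nn[0])),2),m,nn))
    # centre, with common yaw
    M=np.array([o[3] for o in out]); b=np.array([o[3]@o[2]-half for o in out])
    return [o[:2] for o in out],np.linalg.solve(M,b).round(4)
E
python3 - <<'E'
from f import *
print('bottle',fit(S,[.531,-.352],.06,.15,.206,.025))
print('stand',fit(S,[.531,-.352],.075,.006,.036,.040))
for c,A in(('side',S),):
    P=near(A,[.531,-.352],.06,.14,.21); print('bottom z',np.sort(P[:,2])[:8].round(4))
E
```

```text
bottle ([(63, np.float64(-83.45)), (56, np.float64(-143.74))], array([ 0.5322, -0.3562]))
stand ([(28, np.float64(-76.12)), (22, np.float64(-131.6))], array([ 0.531, -0.359]))
bottom z [0.1469 0.1486 0.1487 0.1489 0.1492 0.1494 0.1495 0.1495]
```

```bash
cat > g.py <<'E'
from h import *
from scipy.optimize import minimize
def box(x,y,yaw,z0,z1,h):
    a=np.radians(yaw);c,s=np.cos(a)*h,np.sin(a)*h
    return [[x+i*c-j*s,y+i*s+j*c,z] for i in(-1,1) for j in(-1,1) for z in(z0,z1)]
def iou(c,pts,mask,k=8):
    h=cv2.convexHull(((proj(c,pts)+.5)*k*4).astype(np.int32).reshape(-1,1,2)//4)
    m=np.zeros(mask.shape,np.uint8); cv2.fillPoly(m,[h],1); return -(m&mask).sum()/(m|mask).sum()
def fitbox(c,mask,p0,z0,z1,h,fz=False,k=8):
    M=(cv2.resize(mask.astype(np.float32),None,fx=k,fy=k,interpolation=cv2.INTER_CUBIC)>.5).astype(np.uint8)
    def f(p):
        dz=p[3]/1000 if fz else 0
        return iou(c,box(p[0]/1000,p[1]/1000,p[2],z0+dz,z1+dz,h),M,k)
    best=None
    for y0 in(-6,0,6):
        x0=np.array([p0[0]*1000,p0[1]*1000,p0[2]+y0]+([0] if fz else []))
        sim=np.vstack([x0]+[x0+4*e for e in np.eye(len(x0))])
        r=minimize(f,x0,method='Nelder-Mead',options=dict(initial_simplex=sim,xatol=.02,fatol=1e-5,maxiter=250))
        if best is None or r.fun<best.fun: best=r
    return best.x.round(2),round(best.fun,4)
def region(shape,c,p,r,z0,z1):
    m=np.zeros(shape,np.uint8); cv2.fillPoly(m,[cv2.convexHull(proj(c,box(*p,0,z0,z1,r)).astype(np.int32).reshape(-1,1,2))],1); return m
def biggest(m):
    n,l,s,_=cv2.connectedComponentsWithStats(m.astype(np.uint8)); k=1+np.argmax(s[1:,4]); m=(l==k).astype(np.uint8)
    return cv2.morphologyEx(m,cv2.MORPH_CLOSE,np.ones((5,5)))
def low(img,sat=50): 
    h=cv2.cvtColor(img,cv2.COLOR_RGB2HSV); return h[...,1]<sat,h[...,2]
E
python3 - <<'E'
from g import *
L={n:dict(np.load(f'{n}0.npz')) for n in('side','top')}
for n,c in L.items():
    s,v=low(c['image'],60); m=biggest(s&(region(s.shape,c,(.53,-.352),.055,0,.045)>0)); print(n,'stand',m.sum(),fitbox(c,m,(.53,-.352,-25),0,.04,.04))
c=cam('side'); np.savez('side1.npz',**c)
s,v=low(c['image'],60); R=region(s.shape,c,(.531,-.352),.045,.13,.212)>0
# body below shoulder: bright and neutral
m=biggest(s&(v>110)&R); print('bottle',m.sum(),fitbox(c,m,(.531,-.352,-25),.145,.211,.025,True))
ys,xs=np.nonzero(m);print(xs.min(),xs.max(),ys.min(),ys.max())
o=c['image'][:,:,::-1].copy()
E
```

```text
side stand 892 (array([ 588.67, -453.33,  -16.33]), np.float64(0.0))
top stand 1177 (array([ 578.  , -257.33, -148.33]), np.float64(0.0))
bottle 777 (array([ 585.76, -392.18,  -67.41,   -3.51]), np.float64(0.0))
243 280 187 223g.py:8: RuntimeWarning: overflow encountered in scalar negative
  m=np.zeros(mask.shape,np.uint8); cv2.fillPoly(m,[h],1); return -(m&mask).sum()/(m|mask).sum()
```

```bash
sed -i 's/return -(m&mask).sum()\/(m|mask).sum()/return -float((m\&mask).sum())\/float((m|mask).sum())/; s/\*k\*4).astype(np.int32).reshape(-1,1,2)\/\/4/*k).round().astype(np.int32).reshape(-1,1,2)/' g.py
python3 - <<'E'
from g import *
L={n:dict(np.load(f'{n}0.npz')) for n in('side','top')}
for n,c in L.items():
    s,v=low(c['image'],60); m=biggest(s&(region(s.shape,c,(.53,-.352),.055,0,.045)>0)); print(n,'stand',m.sum(),fitbox(c,m,(.53,-.352,-25),0,.04,.04))
c=dict(np.load('side1.npz'))
s,v=low(c['image'],60); R=region(s.shape,c,(.531,-.352),.045,.13,.212)>0
for th in(110,140):
    m=biggest(s&(v>th)&R); print('bottle',m.sum(),fitbox(c,m,(.531,-.352,-25),.145,.211,.025),fitbox(c,m,(.531,-.352,-25),.145,.211,.025,True))
E
```

```text
side stand 892 (array([ 531.59, -346.26,  -23.81]), np.float64(-0.9619))
top stand 1177 (array([ 529.7 , -352.95,  -24.7 ]), np.float64(-0.953))
bottle 777 (array([ 521.11, -343.31,  -69.55]), np.float64(-0.672)) (array([ 519.69, -346.89,  -71.9 ,    6.47]), np.float64(-0.6749))
bottle 615 (array([ 518.93, -347.93,  -71.36]), np.float64(-0.6624)) (array([ 536.49, -275.35,  -70.73,  -63.81]), np.float64(-0.6909))
```

```bash
python3 - <<'E'
from g import *
c=dict(np.load('side1.npz')); g=cv2.cvtColor(c['image'],cv2.COLOR_RGB2GRAY); h=cv2.cvtColor(c['image'],cv2.COLOR_RGB2HSV)
for r in range(194,228,3): print(r,g[r,246:284:1].tolist())
L=dict(np.load('side0.npz'));q=cv2.cvtColor(L['image'],cv2.COLOR_RGB2GRAY)
print(proj(c,box(.531,-.352,-25,.145,.211,.025)).round(1).tolist())
E
```

```text
194 [125, 125, 127, 120, 118, 114, 110, 104, 129, 163, 148, 92, 80, 82, 80, 85, 81, 82, 74, 54, 28, 27, 29, 33, 25, 29, 27, 23, 50, 126, 179, 176, 164, 150, 124, 103, 100, 104]
197 [152, 155, 156, 153, 151, 151, 145, 152, 184, 219, 235, 236, 236, 235, 212, 158, 136, 135, 125, 102, 53, 35, 27, 39, 76, 107, 155, 168, 139, 177, 183, 179, 179, 168, 135, 98, 96, 96]
200 [165, 174, 175, 178, 175, 169, 179, 221, 236, 230, 219, 227, 238, 241, 243, 242, 243, 243, 242, 241, 238, 234, 229, 215, 191, 177, 162, 110, 115, 129, 120, 116, 110, 108, 100, 99, 98, 94]
203 [224, 224, 222, 223, 221, 200, 167, 193, 210, 221, 226, 231, 228, 219, 210, 195, 205, 206, 210, 215, 223, 236, 236, 235, 229, 194, 114, 101, 103, 100, 101, 102, 91, 86, 89, 95, 95, 98]
206 [211, 216, 216, 213, 213, 190, 148, 144, 142, 143, 143, 145, 144, 143, 145, 148, 147, 147, 148, 143, 149, 147, 158, 155, 138, 115, 103, 97, 98, 97, 100, 98, 99, 94, 84, 87, 92, 97]
209 [148, 149, 147, 145, 147, 141, 137, 140, 141, 142, 144, 143, 141, 144, 143, 146, 146, 146, 147, 146, 149, 149, 148, 143, 129, 108, 102, 98, 95, 100, 99, 96, 99, 100, 
[... 504 characters left out ...]
2, 137, 120, 101, 99, 99, 95, 95, 94, 95, 97, 98, 99, 101, 102, 101]
221 [103, 100, 100, 105, 101, 102, 96, 94, 103, 119, 127, 134, 135, 130, 135, 136, 138, 138, 143, 141, 140, 140, 140, 134, 119, 94, 90, 95, 98, 96, 95, 93, 93, 93, 100, 99, 98, 99]
224 [96, 97, 98, 98, 103, 107, 101, 98, 93, 94, 94, 95, 94, 92, 96, 96, 97, 90, 86, 88, 87, 87, 90, 93, 98, 96, 94, 92, 89, 100, 96, 93, 90, 86, 95, 97, 96, 94]
227 [93, 96, 100, 98, 98, 102, 105, 100, 97, 95, 98, 99, 95, 93, 87, 91, 92, 87, 85, 87, 88, 87, 84, 84, 78, 83, 82, 85, 85, 86, 90, 96, 95, 95, 92, 96, 98, 99]
[[250.4, 222.9], [250.0, 203.2], [254.5, 210.5], [254.3, 191.0], [269.5, 225.7], [270.0, 205.9], [272.9, 213.0], [273.5, 193.5]]
```

```bash
python3 - <<'E'
from g import *
c=dict(np.load('side1.npz')); g=cv2.GaussianBlur(cv2.cvtColor(c['image'],cv2.COLOR_RGB2GRAY),(0,0),.6).astype(float)
def low_edge(x,r0,r1,s=1):
    d=np.clip(-s*np.diff(g[r0:r1,x]),0,None); d[d<.3*d.max()]=0; return r0+.5+(d*np.arange(len(d))).sum()/d.sum()
xs=np.arange(254,268); e=np.array([low_edge(x,212,227) for x in xs]); k=np.polyfit(xs,e,1); print('bottle bottom line',k.round(4),(e-np.polyval(k,xs)).std().round(2))
rows=np.arange(211,219)
def col_edge(r,c0,c1,s):
    d=np.clip(s*np.diff(g[r,c0:c1]),0,None); d[d<.3*d.max()]=0; return c0+.5+(d*np.arange(len(d))).sum()/d.sum()
xl=np.mean([col_edge(r,249,256,1) for r in rows]);xr=np.mean([col_edge(r,265,275,-1) for r in rows]);print('edges',xl,xr)
for yaw in(-31,-28,-25,-22,-19):
    P=proj(c,box(.531,-.352,yaw,.145,.211,.025)); a,b=P[0],P[4]; sl=(b-a)[1]/(b-a)[0]; print(yaw,'bottle slope',sl.round(4),'y@261',(a[1]+sl*(261-a[0])).round(2),'x',P[0].round(1),P[1].round(1),P[4].round(1),P[5].round(1))
E
```

```text
bottle bottom line [1.72200e-01 1.76914e+02] 0.16
edges 251.6499981571576 270.0305803292341
-31 bottle slope 0.2201 y@261 224.58 x [249.7 222.1] [249.3 202.3] [268.2 226.2] [268.7 206.3]
-28 bottle slope 0.1814 y@261 224.51 x [250.  222.5] [249.7 202.8] [268.9 225.9] [269.4 206.1]
-25 bottle slope 0.1438 y@261 224.46 x [250.4 222.9] [250.  203.2] [269.5 225.7] [270.  205.9]
-22 bottle slope 0.1069 y@261 224.42 x [250.8 223.3] [250.5 203.6] [270.1 225.4] [270.6 205.6]
-19 bottle slope 0.0707 y@261 224.41 x [251.2 223.7] [250.9 203.9] [270.6 225.1] [271.2 205.3]
```

Slope of the bottle's lower edge: bottle yaw about -27°, stand about -24.5°, so turn 2.5° anticlockwise. Target is (0.530, -0.3525).

>>> step_arm:
  series:
    - [[-0.5,1.5,10],-2.5]
    - [[-0.5,1.5,30],-2.5]
    - [[-0.5,1.5,55],-2.5]
    - [[-0.5,1.5,80],-2.5]
    - [[-0.5,1.5,95],-2.5]
    - [[-0.5,1.5,95],-2.5]
    - [[-0.5,1.5,95],-2.5]

```text
t: 7.55
tcp_pos: [0.5313, -0.3535, 0.1501]
orientation: [[0.887, 0.461, 0.0], [0.461, -0.887, -0.0], [0.0, 0.0, -1.0]]
force: [0.4, 0.4, -4.1]
finger_gap: 0.0427
gripper_force: 45.0
```

```bash
python3 s.py .530 -.3525 .110 -62.5
```

```text
t 7.55 p [ 0.5313 -0.3535  0.1501] yaw -62.55 tilt [0.0001 0.0001] F [ 0.4  0.4 -4.1] q [-0.63  0.27  1.79  0.    1.08  0.47] gap 0.0427 45.0
shift mm [-0.7 -1.5 40.1] turn -0.1
```

>>> step_arm:
  series:
    - [[-0.7,-1.3,6],0]
    - [[-0.7,-1.3,12],0]
    - [[-0.7,-1.3,18],0]
    - [[-0.7,-1.3,24],0]
    - [[-0.7,-1.3,28],0]
    - [[-0.7,-1.3,28],0]

```text
t: 8.15
tcp_pos: [0.5339, -0.3547, 0.1316]
orientation: [[0.887, 0.461, 0.01], [0.461, -0.887, -0.006], [0.006, 0.01, -1.0]]
force: [-8.3, 7.3, 31.0]
finger_gap: 0.0427
gripper_force: 45.1
```

>>> step_arm:
  series:
    - [[0,0,-4],0]
    - [[0,0,-8],0]
    - [[0,0,-8],0]

```text
t: 8.45
tcp_pos: [0.5322, -0.3537, 0.1349]
orientation: [[0.887, 0.461, 0.006], [0.461, -0.887, -0.004], [0.004, 0.006, -1.0]]
force: [-2.4, 3.1, 9.5]
finger_gap: 0.0426
gripper_force: 45.0
```

```bash
python3 s.py .530 -.3525 .110 -62.5; python3 - <<'E'
from m import *
print(get_state()['wrist_torque'])
c=C['side'];np.savez('side2.npz',**c)
j=c['image'][:,:,::-1]
cv2.imwrite('pics/crop4.png',cv2.resize(j[185:275,210:310],(800,600)[:1]+(720,),interpolation=cv2.INTER_CUBIC)[:600])
i=t['image'][:,:,::-1]; 
E
```

```text
t 8.45 p [ 0.5322 -0.3537  0.1349] yaw -62.55 tilt [0.0036 0.006 ] F [-2.4  3.1  9.5] q [-0.63  0.29  1.8   0.    1.05  0.47] gap 0.0426 45.0
shift mm [-1.5 -2.3 24.8] turn -0.1
[0.44867473 0.5493225  0.0158632 ]
```

View pics/crop4.png

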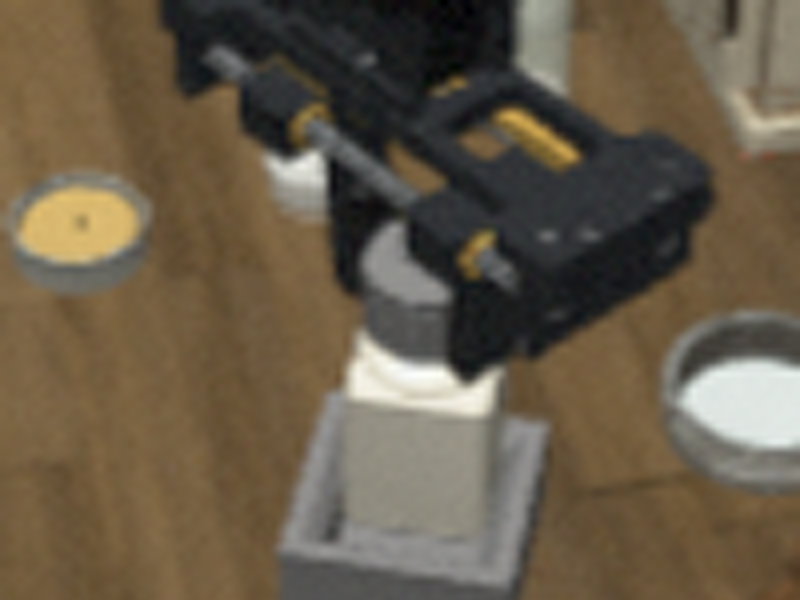

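Crop: the bottle's front lower edge runs (340,525)–(483,540), inside the pocket mouth but resting on the bevel. The reaction points along tool -y (front bevel), and the arm gives way a little under load. I'll shift along tool -y and retry.

>>> step_arm:
  series:
    - [[0,0,-4],0]
    - [[-0.5,-2.5,-4],0]
    - [[-0.5,-2.5,2],0]
    - [[-0.5,-2.5,6],0]
    - [[-0.5,-2.5,6],0]

```text
t: 9.05
tcp_pos: [0.5313, -0.3524, 0.1309]
orientation: [[0.887, 0.461, 0.007], [0.461, -0.887, -0.005], [0.004, 0.008, -1.0]]
force: [-4.8, 4.1, 21.3]
finger_gap: 0.0424
gripper_force: 45.8
```

```bash
python3 s.py .530 -.3525 .110 -62.5
```

```text
t 9.05 p [ 0.5313 -0.3524  0.1309] yaw -62.55 tilt [0.0041 0.0077] F [-4.8  4.1 21.3] q [-0.62  0.29  1.81  0.    1.04  0.47] gap 0.0424 45.8
shift mm [-1.2 -0.7 20.9] turn -0.0
```

>>> step_arm:
  series:
    - [[-0.7,-1.5,0],0]
    - [[-1,-3,0],0]
    - [[-1,-3,0],0]

```text
t: 9.35
tcp_pos: [0.5289, -0.3504, 0.1302]
orientation: [[0.887, 0.461, 0.007], [0.461, -0.887, -0.005], [0.004, 0.008, -1.0]]
force: [-3.9, 2.2, 17.1]
finger_gap: 0.0426
gripper_force: 45.7
```

```bash
python3 s.py .530 -.3525 .110 -62.5;python3 -c "
from h import *;print(get_state()['wrist_torque'])"
```

```text
t 9.35 p [ 0.5289 -0.3504  0.1302] yaw -62.54 tilt [0.004  0.0082] F [-3.9  2.2 17.1] q [-0.62  0.28  1.82 -0.    1.03  0.47] gap 0.0426 45.7
shift mm [-0.   2.2 20.2] turn -0.0
[ 0.26960217  0.57588202 -0.00911751]
```

>>> step_arm:
  series:
    - [[-1,-1,0],0]
    - [[-2,-2,0],0]
    - [[-2,-2,0],0]

```text
t: 9.65
tcp_pos: [0.5259, -0.3492, 0.1297]
orientation: [[0.887, 0.461, 0.007], [0.461, -0.887, -0.005], [0.004, 0.007, -1.0]]
force: [-3.5, 3.0, 16.7]
finger_gap: 0.0426
gripper_force: 45.7
```

```bash
python3 s.py .530 -.3525 .110 -62.5;python3 -c "
from h import *;print(get_state()['wrist_torque'])"
```

```text
t 9.65 p [ 0.5259 -0.3492  0.1297] yaw -62.55 tilt [0.0036 0.0072] F [-3.5  3.  16.7] q [-0.63  0.28  1.82  0.    1.03  0.47] gap 0.0426 45.7
shift mm [ 2.1  4.7 19.7] turn -0.0
[0.30391025 0.54785778 0.04255708]
```

```bash
python3 - <<'E'
from m import *
c=C['side'];np.savez('side3.npz',**c)
j=c['image'][:,:,::-1]
cv2.imwrite('pics/crop5.png',cv2.resize(j[205:275,230:300],(600,600),interpolation=cv2.INTER_CUBIC))
E
```

```text
(no output)
```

View pics/crop5.png

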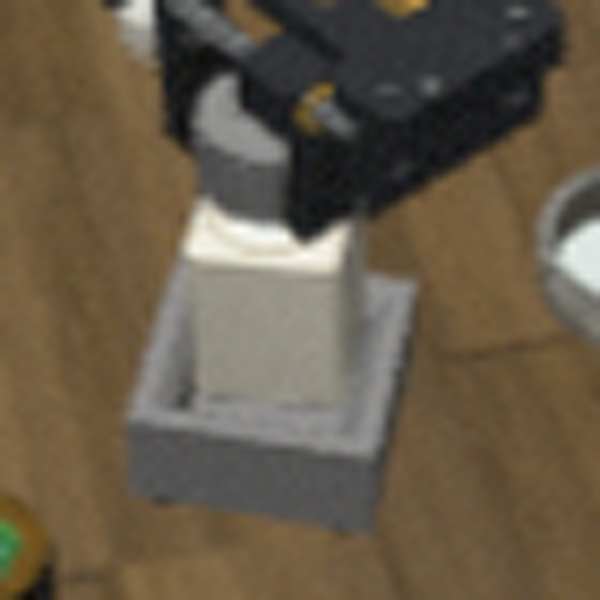

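```bash
cat > e.py <<'E'
from g import *
def lines(fn,specs):
    c=dict(np.load(fn)); g=cv2.GaussianBlur(cv2.cvtColor(c['image'],cv2.COLOR_RGB2GRAY),(0,0),.7).astype(float)
    out=[]
    for x0,x1,ra,rb,s,n in specs: # ra,rb: expected row at x0,x1
        xs=np.arange(x0,x1+1); e=[]
        for x in xs:
            r=int(round(ra+(rb-ra)*(x-x0)/(x1-x0))); d=np.clip(s*np.diff(g[r-4:r+5,x]),0,None); d[d<.4*d.max()]=0
            e.append(r-4+.5+(d*np.arange(len(d))).sum()/max(d.sum(),1e-9))
        e=np.array(e);k=np.polyfit(xs,e,1);r=e-np.polyval(k,xs);ok=abs(r)<1;k=np.polyfit(xs[ok],e[ok],1)
        out.append((n,'slope',k[0].round(3),'mid',round(np.polyval(k,(x0+x1)/2),2),'std',r.std().round(2)))
    return out
def P(u,v): return 230+u/8.571,205+v/8.571
E
python3 - <<'E'
from e import *
for l in lines('side3.npz',[(254,269,235.7,236.7,-1,'bottle shoulder edge'),(254,268,251.5,252.5,-1,'bottle bottom'),(247,272,254.5,258,-1,'stand top front'),(247,271,262.5,266.5,1,'stand bottom')]):print(l)
for l in lines('side1.npz',[(254,267,204,206,-1,'bottle shoulder edge hung'),(254,268,220,223,-1,'bottom')]):print(l)
for l in lines('side0.npz',[(247,272,254.5,258,-1,'stand top front'),(247,271,262.5,266.5,1,'stand bottom')]):print(l)
c=dict(np.load('side0.npz'))
def sl(x,y,yaw,z,h):
    a,b=proj(c,box(x,y,yaw,z,z+.01,h))[[0,4]]; d=b-a; return (d[1]/d[0]).round(3)
for yaw in(-29,-27,-25,-23,-21,-19,-17): print(yaw,'stand top',sl(.531,-.352,yaw,.04,.04),'stand bot',sl(.531,-.352,yaw,0,.04),'shoulder now',sl(.528,-.35,yaw,.096,.025),'bottom now',sl(.528,-.35,yaw,.03,.025),'hung sh',sl(.531,-.352,yaw,.211,.025),'hung bot',sl(.531,-.352,yaw,.145,.025))
E
```

```text
('bottle shoulder edge', 'slope', np.float64(0.069), 'mid', np.float64(235.66), 'std', np.float64(0.24))
('bottle bottom', 'slope', np.float64(-0.179), 'mid', np.float64(254.67), 'std', np.float64(0.99))
('stand top front', 'slope', np.float64(0.15), 'mid', np.float64(255.92), 'std', np.float64(0.16))
('stand bottom', 'slope', np.float64(0.149), 'mid', np.float64(265.03), 'std', np.float64(0.72))
('bottle shoulder edge hung', 'slope', np.float64(0.144), 'mid', np.float64(204.22), 'std', np.float64(0.18))
('bottom', 'slope', np.float64(0.172), 'mid', np.float64(221.81), 'std', np.float64(0.17))
('stand top front', 'slope', np.float64(0.153), 'mid', np.float64(255.92), 'std', np.float64(0.15))
('stand bottom', 'slope', np.float64(0.139), 'mid', np.float64(265.03), 'std', np.float64(1.02))
-29 stand top 0.215 stand bot 0.221 shoulder now 0.203 bottom now 0.214 hung sh 0.182 hung bot 0.194
-27 stand top 0.187 stand bot 0.192 shoulder now 0.176 bottom now 0.186 hung sh 0.158 hung bot 0.169
-25 stand top 0.159 stand bot 0.164 shoulder now 0.15 bottom now 0.158 hung sh 0.134 hung bot 0.144
-23 stand top 0.132 stand bot 0.136 shoulder now 0.125 bottom now 0.131 hung sh 0.111 hung bot 0.119
-21 stand top 0.105 stand bot 0.109 shoulder now 0.099 bottom now 0.105 hung sh 0.088 hung bot 0.095
-19 stand top 0.079 stand bot 0.081 shoulder now 0.074 bottom now 0.078 hung sh 0.066 hung bot 0.071
-17 stand top 0.052 stand bot 0.054 shoulder now 0.049 bottom now 0.052 hung sh 0.043 hung bot 0.047
```

>>> step_arm:
  series:
    - [[1,2,-12],0]
    - [[2,4.5,-24],0]
    - [[2,4.5,-24],0]
    - [[2,4.5,-24],0]
    - [[2,4.5,-24],0]

```text
t: 10.25
tcp_pos: [0.5263, -0.3499, 0.1462]
orientation: [[0.887, 0.461, -0.002], [0.461, -0.887, 0.001], [-0.001, -0.002, -1.0]]
force: [-0.4, 1.4, -4.1]
finger_gap: 0.0424
gripper_force: 45.7
```

```bash
python3 s.py .530 -.3525 .110 -62.5; python3 - <<'E'
from e import *
c=cam('side');np.savez('side4.npz',**c)
z=get_state()['tcp_pos'][2]-.1
for yaw in(-26,-24,-22,-20,-18):
    P8=proj(c,box(.530,-.3525,yaw,z,z+.066,.025));a,A,b,B=P8[0],P8[1],P8[4],P8[5]
    print(yaw,'bot',a.round(1),b.round(1),((b-a)[1]/(b-a)[0]).round(3),'sh',A.round(1),B.round(1),((B-A)[1]/(B-A)[0]).round(3))
x0,x1=254,267
for d in(0,-1,-2,-3):
  for l in lines('side4.npz',[(x0,x1,A[1]+d,B[1]+d,-1,'shoulder'),(x0,x1,a[1]+d,b[1]+d,-1,'bottom')]):print(d,l)
g=cv2.GaussianBlur(cv2.cvtColor(c['image'],cv2.COLOR_RGB2GRAY),(0,0),.6).astype(float)
def ce(r,c0,c1,s):
    d=np.clip(s*np.diff(g[r,c0:c1]),0,None); d[d<.4*d.max()]=0; return c0+.5+(d*np.arange(len(d))).sum()/d.sum()
rr=np.arange(int(A[1])+3,int(a[1])-4)
l=[ce(r,247,257,1) for r in rr]; q=[ce(r,264,276,-1) for r in rr]
print('left',np.polyfit(rr,l,1).round(3),np.mean(l).round(2),'right',np.polyfit(rr,q,1).round(3),np.mean(q).round(2))
E
```

```text
t 10.25 p [ 0.5263 -0.3499  0.1462] yaw -62.55 tilt [-0.0011 -0.0022] F [-0.4  1.4 -4.1] q [-0.63  0.27  1.8   0.    1.07  0.47] gap 0.0424 45.7
shift mm [ 2.1  4.  36.2] turn -0.1
-26 bot [250.4 249.6] [268.3 252.7] 0.17 sh [250.1 232.2] [268.7 235.2] 0.161
-24 bot [250.6 249.9] [268.6 252.5] 0.143 sh [250.3 232.5] [269.1 235. ] 0.136
-22 bot [250.9 250.2] [269.  252.3] 0.117 sh [250.6 232.8] [269.5 234.8] 0.11
-20 bot [251.1 250.4] [269.4 252.1] 0.09 sh [250.8 233. ] [269.9 234.6] 0.085
-18 bot [251.4 250.7] [269.7 251.9] 0.064 sh [251.1 233.3] [270.2 234.4] 0.061
0 ('shoulder', 'slope', np.float64(0.14), 'mid', np.float64(233.33), 'std', np.float64(0.3))
0 ('bottom', 'slope', np.float64(0.054), 'mid', np.float64(254.73), 'std', np.float64(1.41))
-1 ('shoulder', 'slope', np.float64(0.14), 'mid', np.float64(233.33), 'std', np.float64(0.3))
-1 ('bottom', 'slope', np.float64(0.179), 'mid', np.float64(250.73), 'std', np.float64(0.95))
-2 ('shoulder', 'slope', np.float64(0.14), 'mid', np.float64(233.33), 'std', np.float64(0.3))
-2 ('bottom', 'slope', np.float64(0.05), 'mid', np.float64(249.47), 'std', np.float64(0.79))
-3 ('shoulder', 'slope', np.float64(0.14), 'mid', np.float64(233.33), 'std', np.float64(0.3))
-3 ('bottom', 'slope', np.float64(0.031), 'mid', np.float64(248.06), 'std', np.float64(0.58))
left [-2.26000e-01  3.02533e+02] 248.29 right [-1.40000e-02  2.71629e+02] 268.33
```

```bash
python3 - <<'E'
from e import *
def plane(fn,p,yaw,z0,z1,lab):
    c=dict(np.load(fn)); A=cloud(c); a=np.radians(yaw)
    n=np.array([-np.cos(np.pi/2-a)*-1,0]) ; n=np.array([np.sin(a)*1.0,-np.cos(a)]) # front face normal (-y_b)
    t=np.array([np.cos(a),np.sin(a)])
    q=A[...,:2]-p; u=q@t; w=q@n
    m=(abs(u)<.017)&(A[...,2]>z0+.012)&(A[...,2]<z0+.055)&(w>.008)&(w<.045)
    X=np.c_[u[m],A[...,2][m]-z0-.033,np.ones(m.sum())]; k,*_=np.linalg.lstsq(X,w[m],rcond=None); r=w[m]-X@k; ok=abs(r)<2*r.std(); k,*_=np.linalg.lstsq(X[ok],w[m][ok],rcond=None)
    print(lab,m.sum(),'yaw err deg',np.degrees(k[0]).round(1),'tilt deg (top toward cam +)',np.degrees(k[1]).round(1),'face off mm',(k[2]*1000).round(2),'std',(r[ok].std()*1000).round(2))
    rows,cols=np.nonzero(m);print('   px',cols.min(),cols.max(),rows.min(),rows.max())
plane('side0.npz',[.508,.017],-26.5,0,.066,'table')
plane('side1.npz',[.531,-.352],-26.5,.145,.211,'hung1')
plane('side2.npz',[.532,-.3537],-24.3,.035,.1,'contact')
plane('side3.npz',[.526,-.3492],-24.3,.030,.1,'stuck')
plane('side4.npz',[.5263,-.3499],-24.3,.046,.1,'hung2')
c=dict(np.load('side0.npz'));P=proj(c,box(.508,.017,-26.5,0,.066,.025))[[0,1,4,5]].round(1);print(P.tolist())
a,A,b,B=P
for l in lines('side0.npz',[(int(a[0])+3,int(b[0])-3,A[1],B[1],-1,'shoulder'),(int(a[0])+3,int(b[0])-3,a[1]-1,b[1]-1,-1,'bottom')]):print(l)
E
```

```text
table 92 yaw err deg -1.5 tilt deg (top toward cam +) 0.1 face off mm 21.06 std 1.65
   px 224 233 172 183
hung1 165 yaw err deg -0.9 tilt deg (top toward cam +) 0.3 face off mm 21.48 std 1.01
   px 254 266 207 221
contact 132 yaw err deg 0.0 tilt deg (top toward cam +) 1.1 face off mm 21.95 std 1.23
   px 255 266 239 251
stuck 139 yaw err deg -0.6 tilt deg (top toward cam +) -0.5 face off mm 23.25 std 1.53
   px 252 264 239 256
hung2 143 yaw err deg -0.3 tilt deg (top toward cam +) -0.3 face off mm 22.49 std 1.19
   px 252 264 235 247
[[222.3, 185.3], [221.2, 170.0], [235.8, 187.2], [235.1, 171.9]]
('shoulder', 'slope', np.float64(0.057), 'mid', np.float64(170.4), 'std', np.float64(0.32))
('bottom', 'slope', np.float64(0.095), 'mid', np.float64(184.1), 'std', np.float64(0.12))
```

The hung bottle shows no fore/aft tilt and its yaw matches the stand (-24.3°). The cap sits a bit off-centre in the jaws, so the TCP target should be about (0.529, -0.352). I'll lower gently there.

>>> step_arm:
  series:
    - [[1,2.5,4],0]
    - [[1,2.5,8],0]
    - [[1,2.5,12],0]
    - [[1,2.5,16],0]
    - [[1,2.5,18],0]
    - [[1,2.5,18],0]

```text
t: 10.9
tcp_pos: [0.5289, -0.352, 0.1291]
orientation: [[0.887, 0.461, -0.001], [0.461, -0.887, 0.001], [-0.0, -0.001, -1.0]]
force: [-0.1, -0.5, -4.5]
finger_gap: 0.0424
gripper_force: 45.0
```

```bash
python3 s.py .5288 -.352 .110 -62.5;python3 -c "
from h import *;print(get_state()['wrist_torque'])"
```

```text
t 10.9 p [ 0.5289 -0.352   0.1291] yaw -62.55 tilt [-0.0005 -0.0009] F [-0.1 -0.5 -4.5] q [-0.63  0.29  1.81 -0.    1.04  0.47] gap 0.0424 45.0
shift mm [-0.  -0.  19.1] turn -0.0
[-0.01021346  0.16523765 -0.02099222]
```

No contact at z=0.129, where it was blocked before, so it is entering. I'll continue down.

>>> step_arm:
  series:
    - [[0,0,4],0]
    - [[0,0,8],0]
    - [[0,0,12],0]
    - [[0,0,12],0]

```text
t: 11.3
tcp_pos: [0.5287, -0.3519, 0.1168]
orientation: [[0.887, 0.461, -0.001], [0.461, -0.887, 0.001], [-0.001, -0.001, -1.0]]
force: [-1.0, 0.3, -4.4]
finger_gap: 0.0425
gripper_force: 45.0
```

>>> step_arm:
  series:
    - [[0,0,3],0]
    - [[0,0,6],0]
    - [[0,0,8],0]
    - [[0,0,8],0]

```text
t: 11.7
tcp_pos: [0.5293, -0.3522, 0.1099]
orientation: [[0.887, 0.461, 0.0], [0.461, -0.887, 0.0], [0.0, -0.0, -1.0]]
force: [-1.0, 0.5, -2.2]
finger_gap: 0.0426
gripper_force: 45.0
```

>>> step_arm:
  series:
    - [[0,0,3],0]
    - [[0,0,6],0]
    - [[0,0,9],0]
    - [[0,0,12],0]
    - [[0,0,14],0]
    - [[0,0,14],0]
  newtons: 60

```text
t: 12.3
tcp_pos: [0.5307, -0.3526, 0.1018]
orientation: [[0.887, 0.461, 0.003], [0.461, -0.887, -0.001], [0.002, 0.002, -1.0]]
force: [-8.5, 9.3, 24.0]
finger_gap: 0.0427
gripper_force: 60.9
```

>>> step_arm:
  series:
    - [[-0.5,-0.5,0],-6]
    - [[-1,-1,0],-12]
    - [[-1,-1,0],-18]
    - [[-1,-1,0],-24]
    - [[-1,-1,0],-30]
    - [[-1,-1,0],-36]
    - [[-1,-1,0],-42]
    - [[-1,-1,0],-48]

```text
t: 13.1
tcp_pos: [0.532, -0.354, 0.1013]
orientation: [[0.247, 0.969, 0.009], [0.969, -0.247, -0.005], [-0.003, 0.01, -1.0]]
force: [1.1, 2.5, 13.4]
finger_gap: 0.0422
gripper_force: 60.8
```

```bash
python3 s.py; python3 -c "
from h import *;print(get_state()['wrist_torque'])"
```

```text
t 13.1 p [ 0.532  -0.354   0.1013] yaw -14.32 tilt [-0.0029  0.0102] F [ 1.1  2.5 13.4] q [-0.63  0.32  1.83  0.    0.98 -0.38] gap 0.0422 60.8
[ 0.24317394 -0.06083826 -0.04635717]
```

>>> step_arm:
  series:
    - [[0,0,2],-6]
    - [[0,0,3],-12]
    - [[0,0,3],-18]
    - [[0,0,3],-24]
    - [[0,0,3],-30]
    - [[0,0,3],-36]
    - [[0,0,3],-40]
    - [[0,0,3],-40]

```text
t: 13.9
tcp_pos: [0.534, -0.3545, 0.1012]
orientation: [[-0.431, 0.902, 0.013], [0.902, 0.431, -0.007], [-0.012, 0.009, -1.0]]
force: [1.6, 4.9, 23.6]
finger_gap: 0.0423
gripper_force: 60.7
```

```bash
python3 s.py; python3 - <<'E'
from e import *
print(get_state()['wrist_torque'])
c=cam('side');np.savez('side5.npz',**c)
j=c['image'][:,:,::-1]
cv2.imwrite('pics/crop6.png',cv2.resize(j[195:275,220:310],(720,640)[:1]+(600,),interpolation=cv2.INTER_CUBIC))
E
```

```text
t 13.9 p [ 0.534  -0.3545  0.1012] yaw 25.51 tilt [-0.0119  0.009 ] F [ 1.6  4.9 23.6] q [-0.63  0.32  1.83  0.    0.98 -1.07] gap 0.0423 60.7
[0.86780692 0.01969709 0.04403909]
```

View pics/crop6.png

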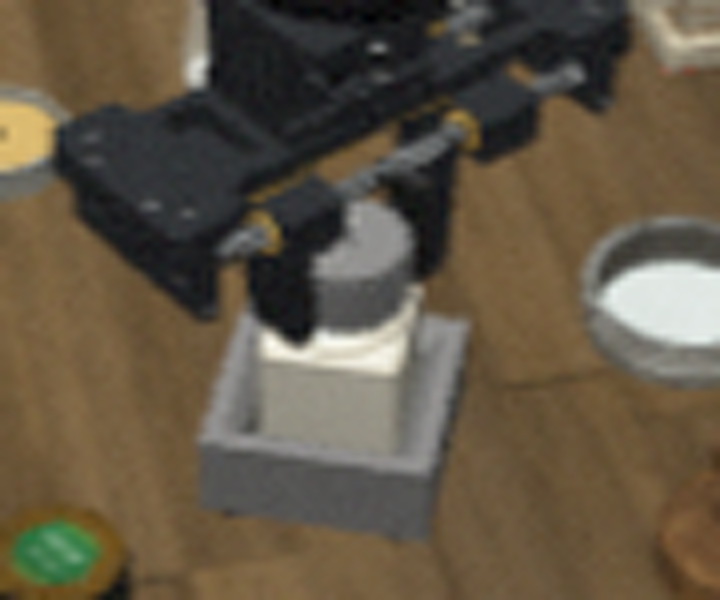

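The bottle is down in the pocket (front face (262,365)–(400,450) in the crop), with the cap turned and still pressed. I'll lift slowly and check.

>>> step_arm:
  series:
    - [[0,0,-5],0]
    - [[0,0,-10],0]
    - [[0,0,-15],0]
    - [[0,0,-20],0]
    - [[0,0,-24],0]
    - [[0,0,-28],0]
    - [[0,0,-28],0]

```text
t: 14.65
tcp_pos: [0.5278, -0.3517, 0.1209]
orientation: [[-0.43, 0.903, -0.0], [0.903, 0.43, 0.0], [0.0, 0.0, -1.0]]
force: [0.4, 0.8, 0.8]
finger_gap: 0.0422
gripper_force: 60.8
```

```bash
python3 s.py .529 -.352 .16
```

```text
t 14.65 p [ 0.5278 -0.3517  0.1209] yaw 25.44 tilt [0.0003 0.0001] F [0.4 0.8 0.8] q [-0.63  0.3   1.82  0.    1.03 -1.07] gap 0.0422 60.8
shift mm [ -0.8   1.  -39.1] turn
```

>>> step_arm:
  series:
    - [[0,0,-8],0]
    - [[0,0,-18],0]
    - [[0,0,-28],0]
    - [[0,0,-38],0]
    - [[0,0,-48],0]
    - [[0,0,-56],0]
    - [[0,0,-56],0]
    - [[0,0,-56],0]

```text
t: 15.45
tcp_pos: [0.5279, -0.3519, 0.177]
orientation: [[-0.43, 0.903, 0.0], [0.903, 0.43, -0.0], [-0.0, 0.0, -1.0]]
force: [0.3, 0.1, -0.3]
finger_gap: 0.0421
gripper_force: 60.8
```

>>> step_arm:
  series:
    - [[0,0,0],0]
    - [[0,0,0],0]
    - [[0,0,0],0]
    - [[0,0,0],0]
    - [[0,0,0],0]

```text
t: 15.95
tcp_pos: [0.5278, -0.3518, 0.1765]
orientation: [[-0.43, 0.903, -0.0], [0.903, 0.43, 0.0], [0.0, -0.0, -1.0]]
force: [-0.0, -0.0, -0.7]
finger_gap: 0.0422
gripper_force: 60.8
```

```bash
python3 s.py; python3 - <<'E'
from m import *
for r in(.03,):
    P=near(S,[.53,-.352],.022,.085,.125); print('neck z',np.sort(P[:,2])[-6:].round(3),len(P))
    P=near(S,[.53,-.352],.03,.14,.2); print('cap z',np.percentile(P[:,2],[2,50,98]).round(3),len(P))
c=C['side'];j=c['image'][:,:,::-1]
a=cv2.resize(j[165:275,215:325],(480,480),interpolation=cv2.INTER_CUBIC); b=cv2.resize(j[100:320,190:330],(306,480))
cv2.imwrite('pics/crop7.png',np.hstack([a,b]))
E
```

```text
t 15.95 p [ 0.5278 -0.3518  0.1765] yaw 25.45 tilt [ 0.0003 -0.0001] F [-0.  -0.  -0.7] q [-0.63  0.24  1.77  0.    1.12 -1.07] gap 0.0422 60.8
neck z [0.123 0.123 0.123 0.123 0.124 0.124] 130
cap z [0.164 0.188 0.198] 255
```

View pics/crop7.png

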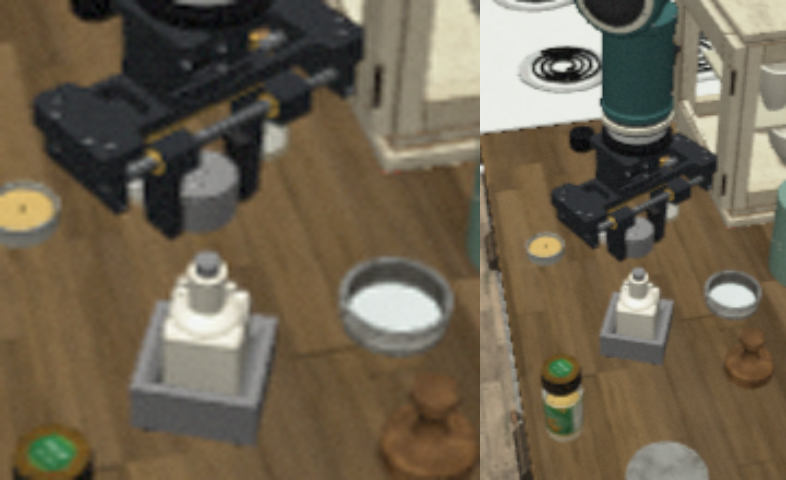

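The crop shows the bare neck at (208,265), the bottle in the stand at (203,350) and the cap in the jaws at (210,190). I'll do one quick height check before handing in.

```bash
python3 - <<'E'
from m import *
P=near(S,[.531,-.350],.045,.045,.15); print(np.histogram(P[:,2],np.arange(.045,.151,.007)))
c=C['side']
for z in(.084,.101,.111,.121): print(z,proj(c,[.531,-.350,z]).round(1))
for r in range(220,238,2): print(r,world(c,262.5,r).round(3))
P=near(S,[.53,-.352],.026,.14,.2);print(np.histogram(P[:,2],np.arange(.14,.2,.005)))
E
```

```text
(array([39, 35, 41, 42, 96, 78, 20, 17, 25, 29, 16, 11,  0,  0,  0]), array([0.045, 0.052, 0.059, 0.066, 0.073, 0.08 , 0.087, 0.094, 0.101,
       0.108, 0.115, 0.122, 0.129, 0.136, 0.143, 0.15 ]))
0.084 [[261.5 234.2]]
0.101 [[261.5 229.6]]
0.111 [[261.5 226.9]]
0.121 [[261.6 224.2]]
220 [ 0.57  -0.205  0.   ]
222 [ 0.568 -0.216  0.001]
224 [ 0.533 -0.352  0.123]
226 [ 0.531 -0.359  0.122]
228 [ 0.532 -0.358  0.114]
230 [ 0.531 -0.36   0.109]
232 [ 0.53  -0.364  0.105]
234 [ 0.531 -0.36   0.094]
236 [ 0.531 -0.362  0.089]
(array([ 0,  0,  0,  0,  6, 21, 22, 25, 21, 52, 75]), array([0.14 , 0.145, 0.15 , 0.155, 0.16 , 0.165, 0.17 , 0.175, 0.18 ,
       0.185, 0.19 , 0.195]))
```

```bash
python3 -c "
from plant import *
print(close_job())"
```

```text
the job is handed in; nothing more can be done
None
```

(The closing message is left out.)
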